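Clamp a toner cartridge in the service cradle with a torque-limiting lever

TASK

Put the toner cartridge with the green grip upright in the service cradle, between the brass cam and the blue fence, and slide it gently along the bed until it is home against the dark end stop. Let go, then turn the red-knobbed clamp lever clockwise so that the cam pushes the cartridge flush against the blue fence, until the lever's torque limiter just slips: stop there at once, and let go of the lever. Do not slam or press the cartridge hard into the cradle, and leave everything else on the bench where it is.

Things in the scene. Friction and masses are not known exactly. Their poses are not given: they have to be found in the camera images.
- cartridge_grip (a point): The cartridge to fit: black block 120 x 60 x 50 mm (x, y, z), about 0.45 kg (varies), with a green grip rib 70 x 18 x 37 mm along the middle of its top. This point is in the rib, on the centre line, 74 mm above the underside, 24 mm above the block's top, 13 mm below the rib's top: pinch the rib here across its 18 mm (y). x is its length; end for end makes no difference.
- old_cartridge_grip (a point): The used cartridge, same shape but with a grey rib; to be left alone. Same point on it.
- cradle: Service cradle, fixed to the bench: aluminium bed spanning x -100 to +85 mm and y -130 to +60 mm of its own frame, origin at bench level, bed top at z = 12 mm. The channel runs along x, open at -x and from above. A cartridge that is home lies along x with its centre at x = 0 and its grip point at z = 86 mm.
- end_stop (a point): Middle of the end stop's face: a dark steel block across the +x end of the channel, face 60 mm in +x from the cradle's origin and looking to -x, 70 mm wide, 30 mm high above the bed. Fixed to the cradle.
- fence: Blue side fence fixed on the bed parallel to the cradle's x; where it is set across the bed varies by 13 mm. 110 x 14 mm, 30 mm high. Its contact face is the plane y = 0 of its own frame, looking to -y, towards the cam; axes as the cradle's, origin at bed level. A cartridge flush against it has its centre at y = -30 mm in this frame. At least 72 mm lie between it and the open cam.
- cam: Clamp cam, turning about the vertical clamp axis (its origin, at bench level), under a yellow disc with a black index mark. x of its frame, and the black mark, point along the lever until the limiter slips. Turning clockwise from above swings its nose towards the fence; friction about 0.2 N m (2 N at the knob); it stays where it is left.
- cam_nose (a point): Top centre of the cam's nose, a brass roller that spins freely, 24 mm in diameter, 45 mm from the clamp axis, standing 16 to 34 mm above the bench. Depending on start, fence and cartridge it meets the cartridge's side after very roughly 20 to 80 degrees of turning.
- clamp_axis (a point): A point on the vertical axis of cam and lever, fixed to the cradle (at x = +30, y = -80 mm in its frame), 80 mm above the bench, as high as the knob's grip point.
- lever_hub (a point): Top of the lever's black hub (42 mm wide, 55 mm above the bench, white mark) on the clamp axis. It drives the cam by a slip clutch: turning takes about 2 N at the knob, 3 to 6 N while the cam shoves the cartridge over, then 9 N (0.8 N m) when that is tight and the clutch slips, white mark passing the black (5 N or more stays while held still). 3 degrees of slip is enough; over 23 damages it.
- lever_knob (a point): Red knob at the end of the clamp lever: an upright cylinder 22 mm in diameter, 45 to 105 mm above the bench, its axis 90 mm from the clamp axis; this point is on it, 80 mm above the bench. Bar below: top at 51 mm. The lever starts pointing roughly to -y of the cradle and moves towards -x as it turns clockwise seen from above.
- carton: Bystander: cardboard carton 120 x 160 x 90 mm. Origin under its centre.
- cleaner: Bystander: blue can, 52 mm diameter, 170 mm tall. Origin under its centre.
- mug: Bystander: blue mug, 80 mm diameter, 95 mm tall. Origin under its centre.
- driver: Bystander: screwdriver with an orange handle lying on the bench.
- tape: Bystander: yellow tape roll, 90 mm diameter, 24 mm high, lying flat.
- roller: Bystander: black rubber roller, 240 mm long, on two grey feet at the back of the bench.
Mind the look-alikes: they are no part of the job. Leave any pink or turquoise look-alike of the part that bears cartridge_grip alone.

How it is judged:
On the way, in this order (a step that is already met when the one before it is completed fails the run):
1. the green-grip cartridge stands on the cradle's bed, home against the end stop (within 4 mm), and let go, before the limiter has slipped (x of cartridge_grip in the frame of cradle between -0.004 and 0.004 m and z of cartridge_grip in the frame of cradle between 0.082 and 0.0895 m and y of cartridge_grip in the frame of fence between -0.06 and -0.027 m and angle between the x axis of cartridge_grip and the x axis of cradle, either way round below 0.15 rad and contact force between the fingers and cartridge below 0.1 N and y of lever_knob in the frame of cam above -0.003 m), for 0.2 s.
2. with the cartridge home, the lever is turned clockwise until its limiter has slipped at least 3 degrees (x of cartridge_grip in the frame of cradle between -0.004 and 0.004 m and z of cartridge_grip in the frame of cradle between 0.082 and 0.0895 m and y of cartridge_grip in the frame of fence between -0.06 and -0.027 m and angle between the x axis of cartridge_grip and the x axis of cradle, either way round below 0.15 rad and y of lever_knob in the frame of cam below -0.005 m), for 0.1 s.
At the end, for the whole second after the job is handed in: The green-grip cartridge stands on the bed, home against the end stop (within 4 mm) and flush with the blue fence (within 2.5 mm and 3 degrees), with the cam still pressing on it; the lever has slipped past the cam by 3 to 23 degrees clockwise; everything is let go and at rest (all of step 2 and y of cartridge_grip in the frame of fence above -0.0325 m and angle between the x axis of cartridge_grip and the x axis of cradle, either way round below 0.05 rad and contact force between cam and cartridge above 0.5 N and y of lever_knob in the frame of cam above -0.036 m and angular speed of cam below 0.05 rad/s); the robot touches nothing.
It fails at once if the limiter is driven on after it has slipped (lever more than 23 degrees past the cam) (y of lever_knob in the frame of cam below -0.036 m).
It fails at once if the cartridge is slammed or pressed into the cradle with more than 80 N (contact force between cartridge and cradle above 80 N).
It fails at once if the used cartridge is moved by more than 20 mm (distance of old_cartridge_grip from where it was at the start of the episode above 0.02 m).
It fails at once if another thing on the bench is moved by more than 30 mm (distance of any of carton, cleaner, mug, driver, tape, roller from where it was at the start of the episode above 0.03 m).
It also fails if it takes over 72 s, if anything falls off the work surface, if the arm or the gripper's body presses on something with over 40 N, if the wrist force passes 120 N, or if a joint passes its speed limit or range.

ROBOT

A 6-joint arm with a two-finger parallel gripper is mounted at the origin on the work surface. World frame = base frame: x ahead of the robot, y to its left, z up, the work surface at z = 0. Lengths are in m, angles in rad, forces in N, time in s.
With the tool pointing down it reaches from about 0.35 to 1 m from the base axis. Payload 7.1 kg.
Tool frame: the origin (TCP) lies between the finger pads; the fingertips stand 22 mm ahead of it and the grasp point (between the pads) lies 3 mm ahead of it; x points along the fingers, y is the direction in which the jaws open and shut, and the axes are right-handed (so a half turn about x gives the same grasp; the last joint's range is limited). The gripper opens to 85 mm and grips with 20 to 120 N. Pads are 22 mm wide; open, the fingers measure 114 mm over their backs; the gripper's body (76 mm by 85 mm) begins 54 mm behind the grasp point. The pads swing forward as they close: fully open they stand 13 mm farther back than shut.
Start: joints at [-1.318, 0.423, 1.63, -0, 1.089, -0.019], TCP at [0.168, -0.602, 0.253] pointing down, gripper open.
Joint ranges: [-3, 3], [-0.9, 2.11], [0.09, 2.58], [-1.31, 4.45], [0.11, 2.69], [-2.54, 2.54]. Speed limits (rad/s): [2.39, 2.39, 3.01, 3.14, 3.14, 3.14].

INTERFACE

Orientations are given as a rotation vector (axis times angle).
In Python, from rig import manip gives the robot as it stands. The module is installed in compiled form; this text tells all that it offers. Calls block until the motion is done:
- manip.move_to(position, orientation): joint-space move of the TCP to a pose.
- manip.servo_line(position, orientation=None, rate=0.15): straight line of the TCP; orientation=None keeps the orientation; rate is the mean speed in m/s.
- manip.set_joints(angles): joint-space move.
- manip.command_gripper(opening, f_grip=None): finger opening in m; f_grip is the grip in N (None keeps the last); returns when the fingers have stopped.
- manip.hold(seconds).
- manip.solve_ik(position, orientation): joint angles nearest the present ones, or None.
- manip.camera(name): name is "scene" or "side" or "wrist"; returns a dict with "image" (420x560x3 uint8, red, green, blue), "fx", "fy", "cx", "cy" (pixels), "cam_to_world" (4x4, takes a point from camera to world coordinates); the wrist camera has in their place "mount" (4x4, takes a point from camera to tool coordinates, whose origin is the TCP and whose axes are the tool frame's). Camera axes: x right, y down, z forward; pixel columns grow to the right and rows downward; lengths in m; the calibration is good to about 2 mm. A picture is of the moment at which its call begins: read the wrist's pose just before it. There is no depth.
A pose or a line that the arm cannot do raises manip.IKError and nothing moves.
- manip.sign_off(): hands the job in, once; it reports no verdict.
Readings, each from a call of its own:
- manip.get_time(): time.
- manip.get_joint_positions(): joint angles.
- manip.get_joint_vel(): joint speeds.
- manip.get_tau(): joint torques, N m.
- manip.get_position(): TCP position.
- manip.get_ee_rot(): TCP orientation.
- manip.get_contact_force(): force on the tool from outside, world axes, zero at the start.
- manip.get_torque(): the same for the moment, N m.
- manip.get_width(): finger opening in m.
Only numpy, scipy, OpenCV 4.12 (cv2) and the standard library are available. Lean on these libraries where they do the work, as an engineer would, in place of code of your own. Each camera call takes 0.05 s, during which the arm holds its last target. There are 200 camera calls.

## Working session

There is one attempt and no reset: what is moved stays moved. The work goes in short steps, each a Python script; the robot and the scene stay as the last script left them, time stands still between calls to the robot, and variables do not carry over. Pictures are saved under pics/ and viewed, about 8 in all and at most 12, crops included, and the job is handed in when it is done.

```bash
mkdir -p pics; cat > h.py <<'E'
import numpy as np, cv2
from scipy.spatial.transform import Rotation as R
from rig import manip as m
def save(c,name,crop=None,scale=1):
    im=c["image"][:,:,::-1]
    if crop: im=im[crop[1]:crop[3],crop[0]:crop[2]]
    if scale!=1: im=cv2.resize(im,None,fx=scale,fy=scale,interpolation=cv2.INTER_CUBIC)
    cv2.imwrite("pics/"+name+".png",im)
def pose():
    T=np.eye(4);T[:3,:3]=R.from_rotvec(m.get_ee_rot()).as_matrix();T[:3,3]=m.get_position();return T
def back(c,T,u,v,z):
    d=T[:3,:3]@np.array([(u-c["cx"])/c["fx"],(v-c["cy"])/c["fy"],1.]);o=T[:3,3]
    return o+d*(z-o[2])/d[2]
E
python3 - <<'E'
from h import *
import pickle
d={}
for n in("scene","side"):
    d[n]=m.camera(n);save(d[n],n)
    print(n,d[n]["fx"],d[n]["cx"],d[n]["cy"],np.round(d[n]["cam_to_world"],3).tolist())
pickle.dump(d,open("c.pkl","wb"))
a=d["scene"]["image"];b=d["side"]["image"]
cv2.imwrite("pics/both.png",cv2.resize(np.vstack([a,b])[:,:,::-1],None,fx=.71,fy=.71))
w=m.camera("wrist");print(np.round(w["mount"],3).tolist(),w["fx"]);print(m.get_position(),m.get_ee_rot(),m.get_width(),m.get_time())
E
```

```text
scene 414.63104845400056 284.17311302628667 210.6873017719486 [[0.787, 0.356, -0.505, 1.226], [0.617, -0.434, 0.656, -0.878], [0.015, -0.828, -0.561, 0.834], [0.0, 0.0, 0.0, 1.0]]
side 510.8874888376859 282.6727759783754 216.11216853665482 [[0.981, -0.112, 0.158, 0.285], [-0.193, -0.5, 0.844, -1.253], [-0.016, -0.859, -0.512, 0.828], [0.0, 0.0, 0.0, 1.0]]
[[-0.001, -0.292, 0.956, -0.122], [1.0, -0.0, 0.0, 0.0], [0.0, 0.956, 0.292, -0.073], [0.0, 0.0, 0.0, 1.0]] 343.2198664642012
[ 0.16771671 -0.60166754  0.25270832] [ 2.07644325  0.2851919  -2.07671634] 0.08540356170153857 0.15
```

View pics/scene.png

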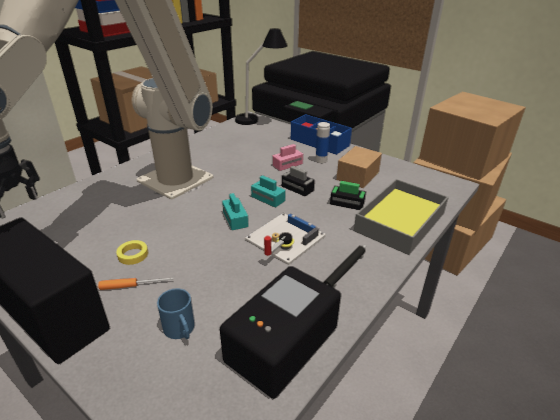

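View pics/side.png

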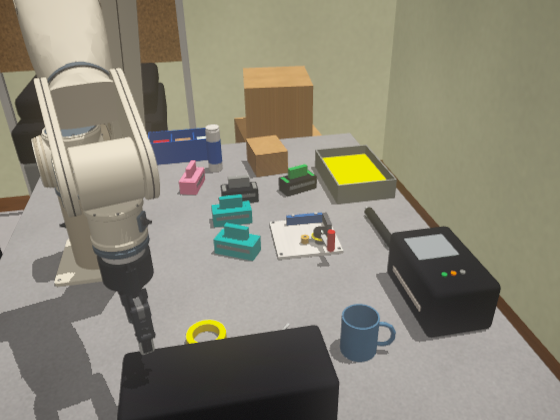

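The scene and side views both show the green-rib cartridge (scene 349,188; side 298,173), the cradle with its red knob (scene 285,240; side 305,237) and, next to the green one, the grey-rib cartridge. I'll enlarge both regions.

```bash
python3 - <<'E'
from h import *
import pickle
d=pickle.load(open("c.pkl","rb"))
f=lambda n,x,y,w,h,s:cv2.resize(d[n]["image"][y:y+h,x:x+w,::-1],None,fx=s,fy=s,interpolation=cv2.INTER_CUBIC)
a=f("scene",240,170,133,100,6);cv2.imwrite("pics/cs.png",a)
P=lambda n,u,v,z:np.round(back(d[n],d[n]["cam_to_world"],u,v,z),3)
print(P("scene",349,187,.08),P("side",298,172,.08),P("scene",268,240,.1),P("side",331,233,.1))
print("bed",P("scene",286,239,.012),P("side",305,238,.012))
E
```

```text
[0.633 0.269 0.08 ] [0.622 0.251 0.08 ] [ 0.622 -0.165  0.1  ] [ 0.617 -0.166  0.1  ]
bed [ 0.591 -0.04   0.012] [ 0.576 -0.044  0.012]
```

View pics/cs.png

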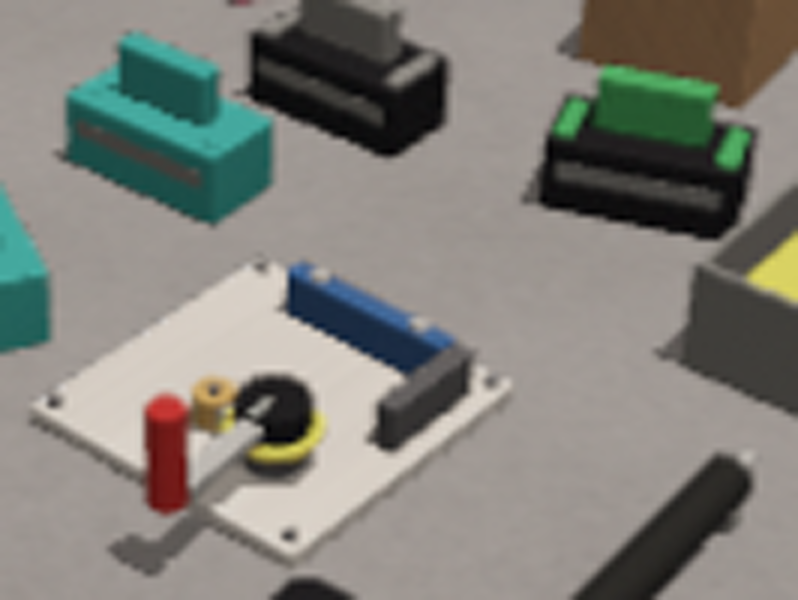

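```bash
cat >> h.py <<'E'
def down(yaw):  # tool y horizontal at angle yaw, tool x down
    x=np.array([0,0,-1.]);y=np.array([np.cos(yaw),np.sin(yaw),0]);return R.from_matrix(np.c_[x,y,np.cross(x,y)]).as_rotvec()
E
python3 - <<'E'
from h import *
import pickle
d=pickle.load(open("c.pkl","rb"));c=d["scene"]
P=lambda u,v,z:back(c,c["cam_to_world"],240+u/6-.4,170+v/6-.4,z)
B=[P(*q,.012) for q in((32,408),(260,262),(512,383),(290,556))]
print(np.round(B,3))
for i in range(4):
    e=B[(i+1)%4]-B[i];print(np.linalg.norm(e),np.arctan2(e[1],e[0]))
a,b=P(603,70,.087),P(718,88,.087);e=b-a;print("rib",a,b,np.linalg.norm(e),np.arctan2(e[1],e[0]))
T=pose();print(np.round(T,2))
# wrist views
yc=np.mean([np.arctan2(*(B[2]-B[1])[1::-1]),np.arctan2(*(B[3]-B[0])[1::-1])])
for nm,p,yw in(("wc",np.mean(B,0)[:2],yc),("wg",(a+b)[:2]/2,np.arctan2(e[1],e[0]))):
    for k in(np.pi/2,-np.pi/2):
        s=m.solve_ik([p[0],p[1],.38],down(yw+k));print(nm,k,None if s is None else np.round(s,2))
E
```

```text
[[ 0.484 -0.117  0.012]
 [ 0.493  0.069  0.012]
 [ 0.672  0.064  0.012]
 [ 0.665 -0.125  0.012]]
0.18651022563383005 1.5226407627552134
0.17898511300608796 -0.02490936083199342
0.18939891766327996 -1.6087188175465652
0.18087939402916556 3.100522389275353
rib [0.59322376 0.27317856 0.087     ] [0.65747303 0.29860442 0.087     ] 0.06909733764836963 0.3768266106100711
[[-0.    0.27 -0.96  0.17]
 [ 0.   -0.96 -0.27 -0.6 ]
 [-1.   -0.   -0.    0.25]
 [ 0.    0.    0.    1.  ]]
wc 1.5707963267948966 [-0.07  0.23  1.6   0.    1.31 -1.61]
wc -1.5707963267948966 [-0.07  0.23  1.6   0.    1.31  1.54]
wg 1.5707963267948966 [ 0.41  0.41  1.35 -0.    1.38 -1.54]
wg -1.5707963267948966 [ 0.41  0.41  1.35 -0.    1.38  1.61]
```

```bash
python3 - <<'E'
from h import *
import pickle
W={}
for nm,p in(("wc",([.54,-.04,.28],-.03+np.pi/2)),("wg",([.585,.27,.26],.377+np.pi/2))):
    m.move_to(p[0],down(p[1]));m.hold(.2);T=pose();c=m.camera("wrist");c["T"]=T@c["mount"];W[nm]=c
    save(c,nm,None,1.4)
pickle.dump(W,open("w.pkl","wb"));print(m.get_time())
E
```

```text
4.25
```

View pics/wc.png

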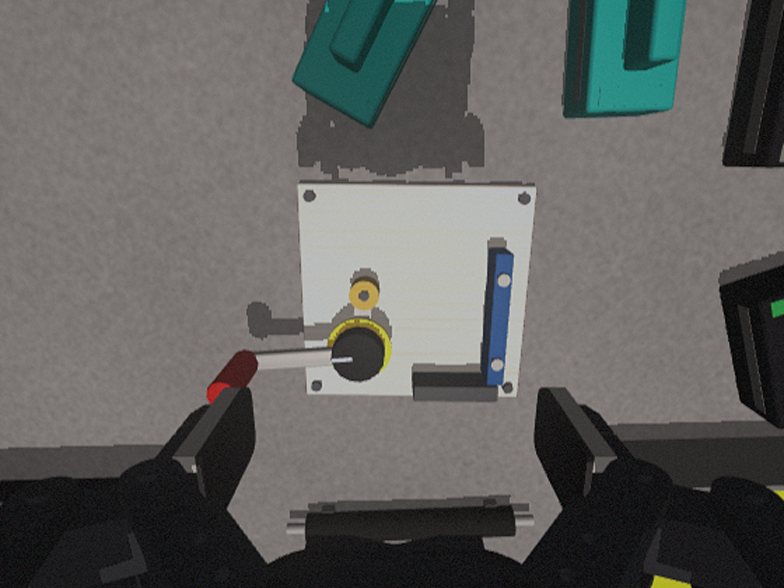

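View pics/wg.png

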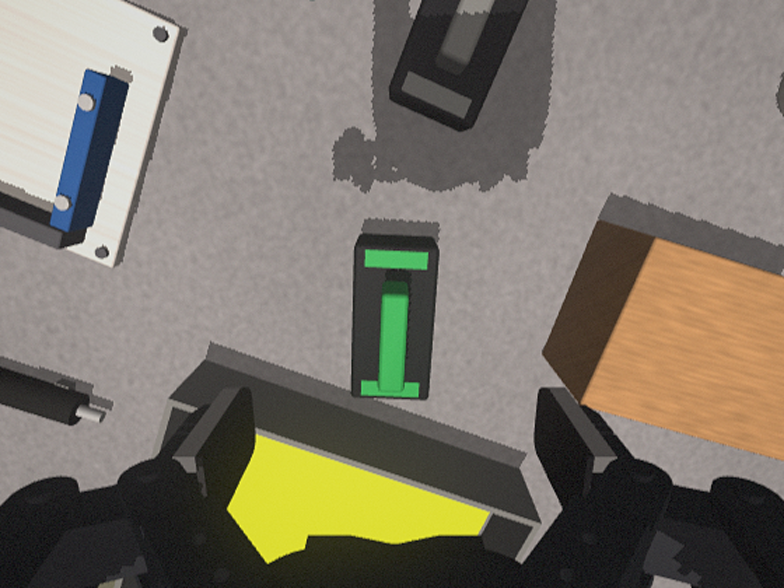

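```bash
python3 - <<'E'
from h import *
import pickle
W=pickle.load(open("w.pkl","rb"));save(W["wc"],"wcc",(205,125,390,290),3.6)
c=W["wg"];P=lambda u,v,z:back(c,c["T"],u/1.4-.15,v/1.4-.15,z)
for z,l in((.087,[(397,282),(391,391)]),(.05,[(398,236),(391,398)])):
    a,b=[P(*q,z) for q in l];e=b-a;print(z,np.round([a,b,(a+b)/2],4).tolist(),np.linalg.norm(e),np.arctan2(e[1],e[0]))
E
```

```text
0.087 [[0.5846, 0.2699, 0.087], [0.6571, 0.2942, 0.087], [0.6209, 0.2821, 0.087]] 0.07644996360881398 0.32303273025167234
0.05 [[0.5625, 0.2621, 0.05], [0.6805, 0.303, 0.05], [0.6215, 0.2826, 0.05]] 0.1248203622799989 0.33389160884413505
```

View pics/wcc.png

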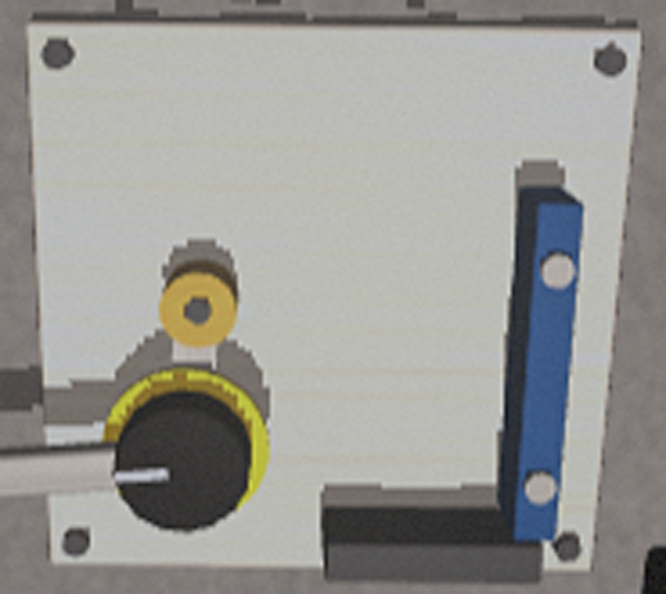

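The enlarged crop shows the bed corners at (27,23), (640,28), (592,572) and (52,563). The end stop's top edge runs (323,543)-(541,546) and the fence's top face edge (540,203)-(514,540). The nose is at (198,310) and the hub at (182,460).

```bash
python3 - <<'E'
from h import *
import pickle
c=pickle.load(open("w.pkl","rb"))["wc"]
P=lambda q,z:back(c,c["T"],205+q[0]/3.6-.36,125+q[1]/3.6-.36,z)[:2]
B=np.array([P(q,.012) for q in((27,23),(640,28),(592,572),(52,563))])
M=np.array([[-.1,-.13],[-.1,.06],[.085,.06],[.085,-.13]])
mc,bc=M.mean(0),B.mean(0)
H=(M-mc).T@(B-bc);th=np.arctan2(H[0,1]-H[1,0],H[0,0]+H[1,1])
Rm=np.array([[np.cos(th),-np.sin(th)],[np.sin(th),np.cos(th)]]);o=bc-Rm@mc
print("yaw",th,"o",o,"res",np.round((M@Rm.T+o-B)*1e3,1).tolist())
L=lambda p:np.round((p-o)@Rm*1e3,1)
for n,q,z in(("stop",(323,543),.042),("stop",(541,546),.042),("stopbot",(330,506),.012),("fence",(540,203),.042),("fence",(514,540),.042),("fbot",(517,190),.012),("fbot",(499,500),.012),("nose",(198,310),.034),("hub",(182,460),.055)):
    print(n,L(P(q,z)))
d=pickle.load(open("c.pkl","rb"))
k=lambda u,v:np.array([(u-c["cx"])/c["fx"]])
print("knob top", L(P(((218/1.4-.15-205)*3.6,(393/1.4-.15-125)*3.6),.105)))
for n,u,v in(("scene",240+166/6,170+403/6),("side",331,232)):
    print(n,L(back(d[n],d[n]["cam_to_world"],u,v,.105)[:2]))
E
```

```text
yaw -0.041967355218277005 o [0.58647133 0.00884904] res [[-0.6, -0.8], [-0.0, 1.3], [-0.4, 0.3], [1.0, -0.8]]
stop [ 60.2 -36.1]
stop [60.5 33.9]
stopbot [ 61.1 -32.6]
fence [-51.   25.5]
fence [58.5 25.1]
fbot [-49.4  24.4]
fbot [58.3 25.4]
nose [-14.8 -76.1]
hub [ 26.5 -80. ]
knob top [  35.2 -172.1]
scene [  37.7 -168.3]
side [  37.1 -175.8]
```

```bash
cat >> h.py <<'E'
TH=-.042;O=np.array([.5865,.0088])
def cr(x,y,z):
    c,s=np.cos(TH),np.sin(TH);return [O[0]+c*x-s*y,O[1]+s*x+c*y,z]
def inv(p):
    c,s=np.cos(TH),np.sin(TH);d=np.array(p[:2])-O;return np.round(1e3*np.array([c*d[0]+s*d[1],-s*d[0]+c*d[1]]),1)
E
python3 - <<'E'
from h import *
o=down(.33+np.pi/2)
m.command_gripper(.06,40)
m.move_to([.621,.282,.15],o);m.servo_line([.621,.282,.077],rate=.1)
f0=m.get_contact_force()
m.command_gripper(0,40);print("w",m.get_width(),m.get_position(),f0,m.get_contact_force())
m.servo_line([.621,.282,.2],rate=.15);m.hold(.2)
print("w",m.get_width(),m.get_contact_force(),m.get_torque(),m.get_time())
m.move_to(cr(-.025,-.010,.2),down(TH+np.pi/2));m.servo_line(cr(-.025,-.010,.105),rate=.1);m.hold(.3)
print(m.get_contact_force(),inv(m.get_position()),m.get_position(),m.get_time())
T=pose();c=m.camera("wrist");c["T"]=T@c["mount"];save(c,"held",None,1.4)
E
```

```text
w 0.017674065407560044 [0.62133033 0.2820551  0.07759468] [ 0.6677208   0.09405323 -0.34266784] [ 0.16366959 -1.52053895  3.67345583]
w 0.017517573846807133 [-0.49259179 -0.4860313  -3.41665373] [-0.00894262 -0.02375331  0.00592275] 7.6667
[-0.29263987  0.47463525 -3.98823724] [-24.8 -10. ] [ 5.61335313e-01 -1.58108015e-04  1.05455611e-01] 10.175
```

View pics/held.png

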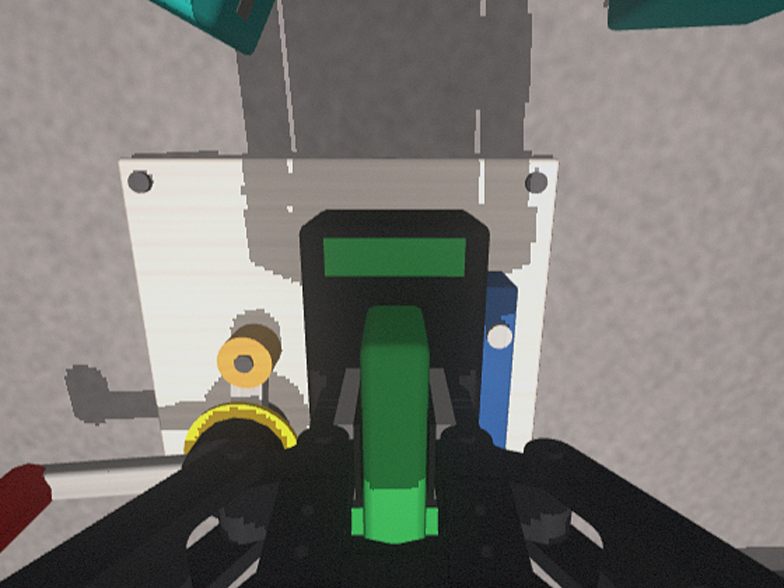

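The cartridge is held square over the channel: its near end edge is at (395,210), the fence lies to its right and the cam is clear on the left. I'll check its end and side positions, then lower it and slide it by feel.

```bash
python3 - <<'E'
from h import *
T=pose();c=m.camera("wrist");T=T@c["mount"]
for q in((395,210),(301,232),(490,232),(303,300),(488,300)): print("edge",inv(back(c,T,q[0]/1.4-.15,q[1]/1.4-.15,.0785)))
x,y=-.025,-.010;f0=m.get_contact_force();z=.097
m.servo_line(cr(x,y,z),rate=.04);m.hold(.2);f0=m.get_contact_force()
while z>.083:
    z-=.0007;m.servo_line(cr(x,y,z),rate=.02);f=m.get_contact_force()-f0
    if f[2]>3: break
print("bed",z,m.get_position(),f,m.get_time())
m.hold(.1);f0=m.get_contact_force()
while x<.012:
    x+=.001;m.servo_line(cr(x,y,z),rate=.025);f=m.get_contact_force()-f0
    if x>-.006: print(round(x,3),np.round(f,1),inv(m.get_position()))
    if f[0]<-8 : break
print(x,f,inv(m.get_position()),m.get_width(),m.get_time())
E
```

```text
edge [-84.9 -10.5]
edge [-78.2 -39.5]
edge [-78.2  18.9]
edge [-56.3 -40.1]
edge [-56.3  19.5]
bed 0.08929999999999993 [ 5.61170996e-01 -1.94285604e-04  8.95844464e-02] [-2.20439478 -1.15174299  4.43954846] 13.575
-0.006 [-1.7  0.7  3. ] [ -6.4 -10. ]
-0.005 [-1.2  1.   3.8] [ -5.4 -10. ]
-0.004 [-0.8  0.9  3.6] [ -4.4 -10. ]
-0.003 [-6.3  0.7  6.7] [-4.2 -9.9]
-0.002 [-8.1  1.3 10.3] [-4.1 -9.9]
-0.001999999999999986 [-8.06672232  1.33268307 10.3106473 ] [-4.1 -9.9] 0.017457247590282728 19.425
```

```bash
python3 - <<'E'
from h import *
import pickle
m.servo_line(cr(-.0042,-.010,.0893),rate=.02)
m.command_gripper(.04);m.hold(.2);print(m.get_contact_force(),m.get_width())
m.servo_line(cr(-.0042,-.010,.15),rate=.12)
m.move_to(cr(.04,-.02,.24),down(TH+np.pi/2));m.hold(.2)
T=pose();c=m.camera("wrist");c["T"]=T@c["mount"];pickle.dump(c,open("p.pkl","wb"));save(c,"placed",None,1.4);print(m.get_time())
E
```

```text
[ 0.1210044  -0.24748831  0.06977189] 0.03982572553411926
21.625
```

View pics/placed.png

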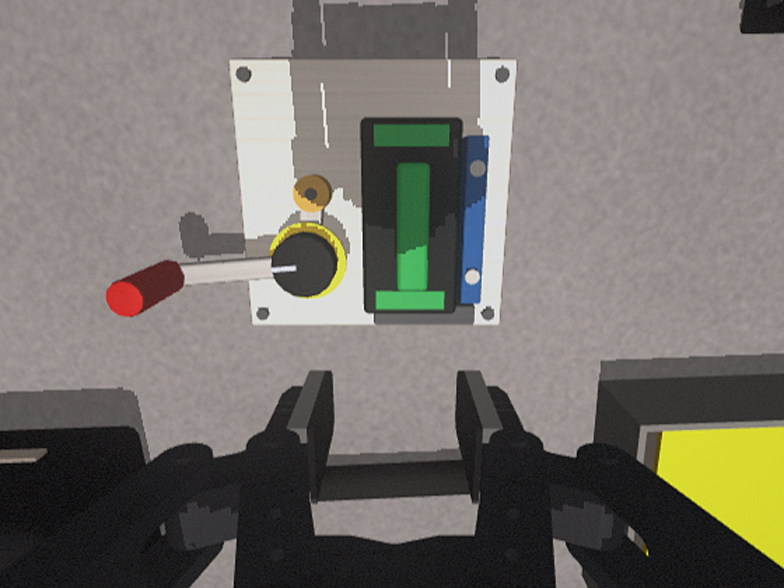

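The cartridge stands square in the channel, with its edges at v≈119 and v≈312, overlapping the stop's top strip. I'll compute its x in the cradle frame from this picture's own corners.

```bash
python3 - <<'E'
from h import *
import pickle
c=pickle.load(open("p.pkl","rb"))
P=lambda q,z:back(c,c["T"],q[0]/1.4-.15,q[1]/1.4-.15,z)
for n,q,z in(("c--",(230,59),.012),("c-+",(517,60),.012),("c++",(500,325),.012),("c+-",(253,324),.012),("end-",(411,119),.062),("end+",(408,313),.062),("sideL",(362,215),.062),("sideR",(459,215),.062),("ribE-",(414,163),.099),("ribE+",(411,290),.099),("stopfar",(425,324),.042),("fence",(468,138),.042),("fence",(461,303),.042),("hub",(304,264),.055),("nose",(311,193),.034),("knob",(126,299),.105),("knobbot",(168,272),.05)):
    print(n,inv(P(q,z)))
E
```

```text
c-- [ -99.8 -128.5]
c-+ [-99.1  59.9]
c++ [84.9 60.3]
c+- [  84.1 -128.9]
end- [-59.1 -10.9]
end+ [ 59.2 -11.7]
sideL [ -3.9 -40.5]
sideR [-3.9 19.1]
ribE- [-34.8 -10.3]
ribE+ [ 33.8 -11.2]
stopfar [73.7  0.8]
fence [-49.5  25.5]
fence [58.4 25.4]
hub [ 28.2 -79.1]
nose [-15.3 -75.9]
knob [  37.3 -168.9]
knobbot [  34.6 -170.2]
```

```bash
python3 - <<'E'
from h import *
o=down(TH+np.pi/2)
m.move_to(cr(-.10,-.010,.17),o);m.command_gripper(0);m.servo_line(cr(-.10,-.010,.058),rate=.12);m.hold(.2)
f0=m.get_contact_force();x=-.084
m.servo_line(cr(x,-.010,.058),rate=.05)
while x<-.058:
    x+=.001;m.servo_line(cr(x,-.010,.058),rate=.025);f=m.get_contact_force()-f0
    if abs(f[0])>.4: print(round(x,3),np.round(f,1),inv(m.get_position()))
    if f[0]<-5: break
m.servo_line(cr(-.10,-.010,.058),rate=.06)
m.servo_line(cr(-.10,-.010,.17),rate=.15)
m.command_gripper(.045)
ax=(.029,-.080);a=np.deg2rad(-85.5);r=.09
k=lambda a,z:cr(ax[0]+r*np.cos(a),ax[1]+r*np.sin(a),z)
m.move_to(k(a,.17),down(TH+a+np.pi/2));print(m.get_time(),np.round(m.get_joint_positions(),2))
T=pose();c=m.camera("wrist");T=T@c["mount"]
cv2.imwrite("pics/knob.png",cv2.resize(c["image"][:,:,::-1],None,fx=1.4,fy=1.4))
E
```

```text
-0.083 [-1.6 -1.6  1.2] [-83.2 -10. ]
-0.082 [-1.4 -1.4  0.5] [-82. -10.]
-0.081 [-1.2 -2.2  0.6] [-80.9 -10. ]
-0.08 [-0.9 -1.4  0.9] [-79.9 -10. ]
-0.079 [-1.  -2.2  0. ] [-78.9 -10. ]
-0.078 [-0.5 -1.5  0.6] [-77.9 -10. ]
-0.077 [-2.1 -2.6  2. ] [-76.9 -10. ]
-0.076 [-0.5 -1.2  0.6] [-75.9 -10. ]
-0.075 [-1.1 -1.2  0.2] [-74.9 -10. ]
-0.074 [-0.7 -1.6  0.6] [-73.9 -10. ]
-0.073 [-0.7 -1.8  0.6] [-72.9 -10. ]
-0.072 [-1.7 -1.6  0.4] [-71.9 -10. ]
-0.071 [-2.3 -2.8  0.9] [-70.9 -10. ]
-0.07 [-1.1 -1.   1.6] [-70. -10.]
-0.069 [-5.3 -2.   3.7] [-69.8 -10. ]
31.4667 [-0.28  0.54  1.66  0.    0.95 -0.31]
```

View pics/knob.png

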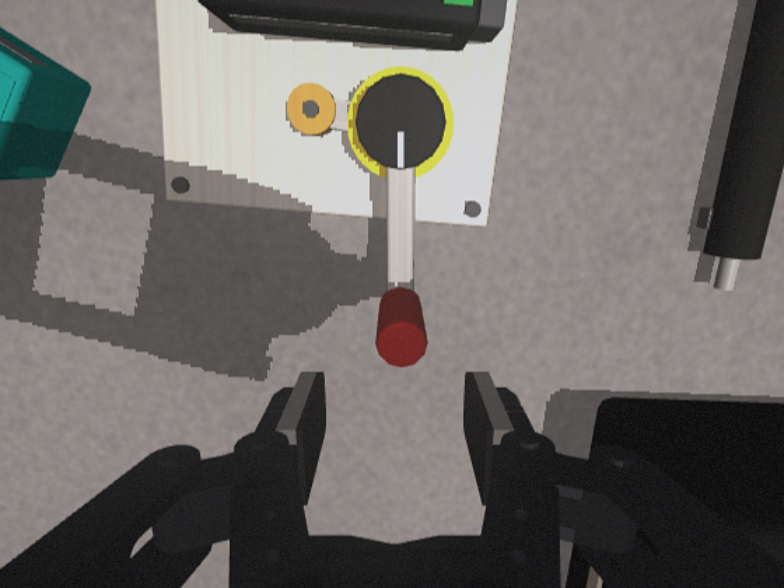

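The knob (401,343) is in line with the hub (400,118) and centred between the open fingers. Pushing on the cartridge's rear end met hard contact with no travel, so it is home.

```bash
cat > lev.py <<'E'
from h import *
ax=(.029,-.080);r=.09
k=lambda a,z:cr(ax[0]+r*np.cos(a),ax[1]+r*np.sin(a),z)
rot=lambda a:down(TH+a+np.pi/2)
def force(n=4):
    F=[]
    for _ in range(n): m.hold(.02);F.append(m.get_contact_force())
    return np.mean(F,0)
def ft(f,a):  # tangential resistance / radial
    t=np.array([np.sin(a+TH),-np.cos(a+TH)]);u=np.array([np.cos(a+TH),np.sin(a+TH)]);return round(-f[:2]@t,1),round(f[:2]@u,1)
E
python3 - <<'E'
from lev import *
T=pose();c=m.camera("wrist");T=T@c["mount"]
for q,z in(((401,343),.105),((400,118),.055)): print(inv(back(c,T,q[0]/1.4-.15,q[1]/1.4-.15,z)))
a=np.deg2rad(-85.5)
m.servo_line(k(a,.092),rate=.1);m.command_gripper(.026,20);m.hold(.2);print("w",m.get_width())
f0=force();np.save("f0.npy",f0);d=-85.5
while d>-85.5-26:
    d-=2;a=np.deg2rad(d);m.servo_line(k(a,.092),rot(a),rate=.05);q=ft(force(2)-f0,a);print(d,*q,end=" | ")
    if q[0]>7: break
print(m.get_time(),inv(m.get_position()))
E
```

```text
[  37.1 -169.1]
[ 29.6 -78.1]
w 0.025862167250445153
-87.5 -0.5 -0.3 | -89.5 -0.5 -0.6 | -91.5 -0.8 0.0 | -93.5 -1.1 0.6 | -95.5 -0.9 -0.2 | -97.5 -0.7 -0.1 | -99.5 -0.8 -0.3 | -101.5 -0.5 0.4 | -103.5 -1.1 0.2 | -105.5 -0.7 -0.2 | -107.5 -0.7 -0.0 | -109.5 -0.2 -0.1 | -111.5 -0.2 0.1 | 36.775 [  -4.1 -163.7]
```

```bash
python3 - <<'E'
from lev import *
import pickle
def red(c):
    i=c["image"].astype(int);b=((i[...,0]>60)&(i[...,0]>2.2*i[...,1])&(i[...,0]>2.2*i[...,2])).astype(np.uint8)
    n,l,s,ce=cv2.connectedComponentsWithStats(b);return [(np.round(ce[j]).tolist(),s[j,4]) for j in range(1,n) if s[j,4]>25]
old=pickle.load(open("c.pkl","rb"))
for n in("scene","side"): print(n,red(old[n]),"->",red(m.camera(n)))
print("wrist",red(m.camera("wrist")),m.get_contact_force(),np.load("f0.npy"))
E
```

```text
scene [([83.0, 26.0], np.int32(71)), ([115.0, 29.0], np.int32(268)), ([267.0, 245.0], np.int32(108))] -> [([128.0, 27.0], np.int32(548)), ([83.0, 26.0], np.int32(72)), ([258.0, 245.0], np.int32(27))]
side [] -> []
wrist [([286.0, 297.0], np.int32(4529))] [ 0.28176903 -0.1886411  -0.04947394] [ 1.05338402 -0.30629022  0.73128588]
```

```bash
python3 - <<'E'
from lev import *
f0=np.array([.2,-.2,0]);d=-111.5;n=0
while d>-150:
    d-=1;a=np.deg2rad(d);m.servo_line(k(a,.092),rot(a),rate=.02);q=ft(m.get_contact_force()-f0,a);s=ft(force(2)-f0,a);print(d,q[0],s[0],s[1],end=" | ")
    if max(q[0],s[0])>6.5: n+=1
    if n>=3: break
print(m.get_time(),inv(m.get_position()))
E
```

```text
-112.5 1.4 1.5 0.1 | -113.5 0.9 1.0 -0.2 | -114.5 1.5 1.0 -0.7 | -115.5 0.5 1.2 -0.9 | -116.5 1.0 0.7 -0.7 | -117.5 -0.2 1.2 -0.2 | -118.5 1.9 0.9 -1.2 | -119.5 1.5 1.7 -1.1 | -120.5 1.6 1.8 -2.2 | -121.5 1.7 1.5 -1.7 | -122.5 2.2 1.5 -1.8 | -123.5 1.7 1.6 -1.1 | -124.5 2.1 1.6 -1.8 | -125.5 1.8 0.5 -1.2 | -126.5 1.3 1.2 -1.5 | -127.5 2.6 2.6 -1.6 | -128.5 4.7 5.3 -1.4 | -129.5 7.5 6.9 -1.2 | -130.5 7.4 7.5 -1.3 | -131.5 6.6 7.2 -1.9 | 42.5917 [ -29.3 -148.1]
```

```bash
python3 - <<'E'
from lev import *
c=m.camera("wrist");save(c,"tight",(150,0,410,195),3)
E
```

```text
(no output)
```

View pics/tight.png

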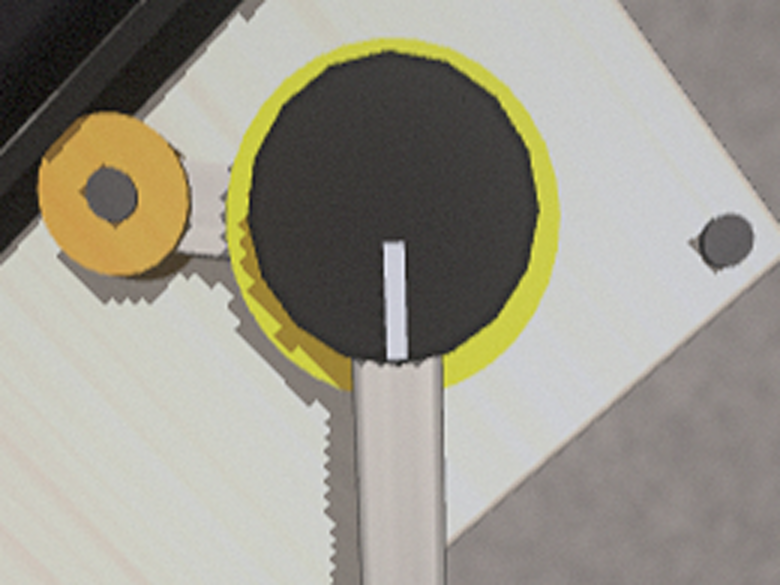

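```bash
cat >> lev.py <<'E'
def ang(c,T,nose):
    # nose pixel (full image) -> cam angle in cradle frame, deg
    p=inv(back(c,T,nose[0],nose[1],.034));return p,np.degrees(np.arctan2(p[1]+79.5,p[0]-29.3))
E
python3 - <<'E'
from lev import *
T=pose();c=m.camera("wrist");Tw=T@c["mount"]
print("now",ang(c,Tw,(150+113/3-.3,193.5/3-.3)),"hub",inv(back(c,Tw,150+394/3-.3,207/3-.3,.055)))
a=np.deg2rad(-85.5);T0=np.eye(4);T0[:3,:3]=R.from_rotvec(rot(a)).as_matrix();T0[:3,3]=k(a,.17)
print("start",ang(c,T0@c["mount"],(311/1.4-.15,109/1.4-.15)))
# lever direction now: bar axis pixels at z=.051
p,q=[inv(back(c,Tw,150+u/3-.3,v/3-.3,.051)) for u,v in((399,365),(400,580))]
e=q-p;print("lever now",np.degrees(np.arctan2(e[1],e[0])))
p,q=[inv(back(c,T0@c["mount"],u/1.4-.15,v/1.4-.15,.051)) for u,v in((400.5,172),(400.5,280))]
e=q-p;print("lever start",np.degrees(np.arctan2(e[1],e[0])))
print(m.get_contact_force(),m.get_time())
E
```

```text
now (array([ -0.3, -46.4]), np.float64(131.80498682788632)) hub [ 30.6 -79.6]
start (array([-13.3, -77.1]), np.float64(176.7754773934801))
lever now -131.2502482141995
lever start -85.30713749441017
[ 5.85890389 -4.07879903 -3.18970379] 42.6917
```

```bash
python3 - <<'E'
from lev import *
f0=np.array([.2,-.2,0]);d=-131.5
while d>-139:
    d-=1;a=np.deg2rad(d);m.servo_line(k(a,.092),rot(a),rate=.02);q=ft(m.get_contact_force()-f0,a);print(d,*q,end=" | ")
print(m.get_time(),inv(m.get_position()))
T=pose();c=m.camera("wrist");save(c,"slip",(150,0,410,195),3)
np.save("Ts.npy",T@c["mount"])
E
```

```text
-132.5 9.1 -1.9 | -133.5 7.2 -1.6 | -134.5 7.0 -1.9 | -135.5 7.1 -2.4 | -136.5 8.2 -2.0 | -137.5 6.9 -2.3 | -138.5 7.7 -2.9 | -139.5 7.3 -2.1 | 44.6917 [ -38.2 -139.2]
```

View pics/slip.png

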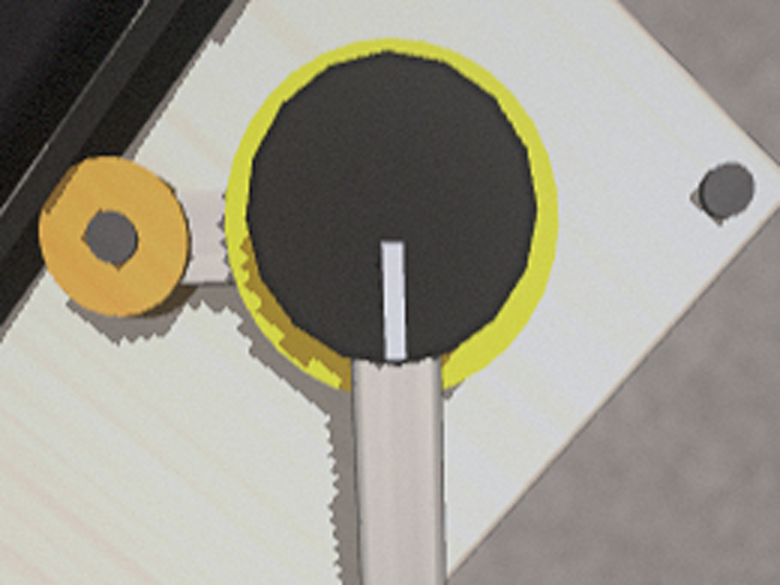

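The nose has turned about 8.6° relative to the lever since the previous picture, and the lever itself turned 8°. So the cam is stationary, with roughly 9–10° of slip. I'll release and do a final check.

```bash
python3 - <<'E'
from lev import *
c=m.camera("wrist");T=np.load("Ts.npy");print("cam",ang(c,T,(150+113/3-.3,237/3-.3)))
m.command_gripper(.045);m.hold(.2);print(m.get_contact_force())
p=m.get_position();m.servo_line([p[0],p[1],.2],rate=.12)
m.move_to(cr(.04,-.02,.24),down(TH+np.pi/2));m.hold(.3)
T=pose();c=m.camera("wrist");np.save("Tf.npy",T@c["mount"]);save(c,"final",None,1.4);print(m.get_time(),m.get_contact_force())
E
```

```text
cam (array([ -0.5, -46.5]), np.float64(132.08299271337228))
[ 0.12699522 -0.06070784  0.03916693]
48.6333 [ 0.44119087 -1.14240459 -0.6649482 ]
```

View pics/final.png

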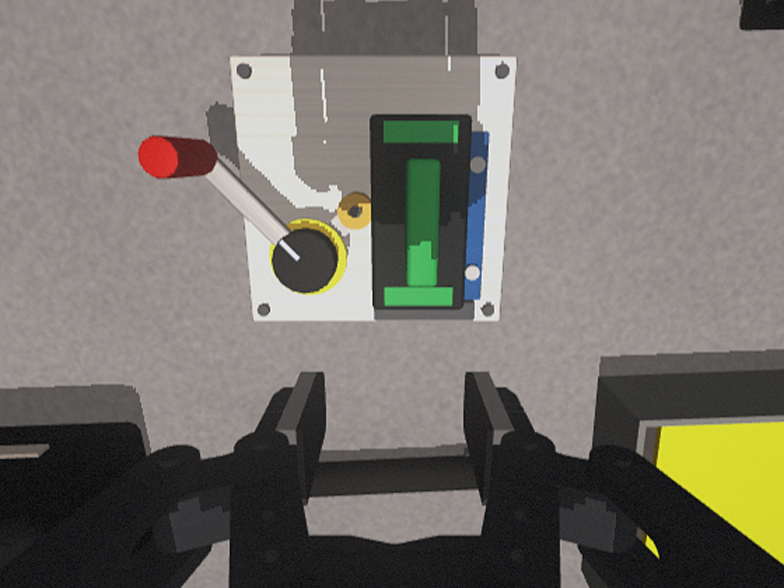

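The final view shows the cartridge against the fence: its sides are at u 371–470, about 10 px (5–6 mm) further over. Its position relative to the end stop is unchanged, the nose is on its side, and the lever is free.

```bash
python3 - <<'E'
from h import *
c=m.camera("wrist");T=np.load("Tf.npy")
for n,q in(("end-",(421,115)),("end+",(418,309)),("L",(372,215)),("R",(469,215))): print(n,inv(back(c,T,q[0]/1.4-.15,q[1]/1.4-.15,.062)))
m.sign_off()
E
```

```text
end- [-59.2  -5.3]
end+ [59.3 -5.4]
L [ -1.6 -34.6]
R [-1.6 25.3]
the job is handed in; nothing more can be done
```

The green-grip cartridge is home in the cradle and clamped flush against the blue fence, and I handed the job in at about 49 s. The sign-off gives no verdict, so everything below is from my own measurements.

- **Placing:** I lowered the cartridge onto the bed and slid it in by feel, with forces of about 10 N at most. A light push on its rear end after release met hard contact with no travel, so I took it as home.
- **Clamping:** I turned the lever clockwise until the force levelled off at about 7–9 N. The cam then stayed at 132° while the lever went on, for about 9–10° of slip against the 3–23° allowed. I then opened the jaws and backed away.
- **Final position:** The last picture puts the cartridge's centre at x ≈ 0.0 mm and y ≈ −5.3 mm in the cradle frame. Flush with the fence would be about −5 mm, and the cartridge is parallel to it within about 0.1°. The cam nose is on its side and the gripper is clear.

**What disagreed:**
- **Slide stop:** the arm's own reading when the slide stopped was about 4 mm short of where the camera puts the cartridge. I trusted the two hard contacts and the picture.
- **Slip force:** the 7–9 N I read at the knob was mostly a little under the 9 N given, and early in the turn I read below the stated 2 N. I judged the slip from the angle between lever and cam nose.
- **Not checked:** I didn't measure the other things on the bench again at the end, and I had no direct reading of the cam's pressing force.

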